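Close the lens-room prism cabinet against its lock

TASK

Close the prism cabinet: press the red lock button on top of the sliding glass door all the way down and, without letting it up on the way, push the door along its rail to the yellow end stop. Once the door is fully home, let the button spring up so the door locks, and move the hand clear. Only press and push: leave the prisms, the mallet and the palette where they are.

Things in the scene. Friction and masses are not known exactly. Their poses are not given: they have to be found in the camera images.
- cabinet: Fixed dark-wood cabinet with a glass roof, 200 mm deep (its x), 400 wide (its y), 160 high; nothing on it is above 210 mm. Origin: centre of its underside. Front faces its -x, z up. A brass guide rail, 44 mm wide, top face 170 mm high, runs along y on the top front edge, centred at cabinet x = -118 mm. The glass door hangs from it and closes along cabinet +y.
- glass_door (a joint): Door position in m: 0 = wide open, 0.160 = fully closed at the yellow end stop; grows along cabinet +y. The door's dark steel carriage (46 mm in x, 80 in y, top 191 mm above the bench) rides the rail and carries the red button. Button up: a catch in notches every 12 mm locks the door (up to 9 mm of play). Button down: it slides with about 2 N and stays where it is left.
- lock_button (a joint): Travel of the red lock button in m: 0 = up (door locked), 0.006 = fully down (door free). It may start about 3 mm down, where its catch rests on a tooth between notches. Spring return: starts to move at about 4 N, fully down at about 7 N, springs up when let go. The catch is clear from about 3.5 mm; below 2 mm counts as let up, above 4 mm as pressed.
- lock_top (a point): Centre of the flat top of the red button cap, which is 30 mm (cabinet x) by 40 mm (cabinet y) and 200 mm above the bench when up (197 mm with the catch on a tooth), 194 mm when down. It rides with the door.
- lip_top (a point): Middle of the top of the dark upright lip on the door carriage: 34 mm (cabinet x) by 12 mm (y), 209 mm above the bench, 29 mm from the button's centre towards cabinet +y (near face 23 mm from it). A finger on the button can drag the door by friction, or push on this lip while still pressing. Rides with the door, does not go down.
- end_stop_face (a point): Middle of the face of the yellow end stop fixed on the rail, 190 mm above the bench; block 44 mm (cabinet x) by 16 mm (y), top 204 mm above the bench. The +y end of the carriage meets this face when the door is fully closed; the button's centre is then 45 mm short of it.
- prism_a: Loose green-tinted glass prism block standing inside the cabinet: upright three-sided, about 60 mm across, 75 mm tall. Origin: centre of its underside. To be left alone.
- prism_b: Second glass prism block, same as the first, inside the cabinet. To be left alone.
- mallet: Loose wooden mallet lying on the bench beside the cabinet: head 65 x 105 x 60 mm, handle 24 mm thick and 190 mm long towards its own -x. Origin: under the middle of the head. To be left alone.
- palette: Loose white porcelain spotting palette with six wells, 85 x 120 x 14 mm, lying on the bench on the other side of the cabinet. Origin: centre of its underside. To be left alone.

How it is judged:
On the way, in this order (a step that is already met when the one before it is completed fails the run):
1. the lock button is pressed down while the door is still where it started (value of joint lock_button above 0.004 m and distance of lip_top from where it was at the start of the episode below 0.03 m), for 0.1 s.
2. the door reaches the end stop with the button still held down (value of joint glass_door above 0.156 m and value of joint lock_button above 0.0025 m), for 0.1 s.
At the end, for the whole second after the job is handed in: The glass door stands within 4 mm of its end stop (joint 0.156 m or more), at rest, the lock button is up again (less than 1.5 mm down), and nothing touches anything (value of joint glass_door above 0.156 m and value of joint lock_button below 0.0015 m and velocity of joint glass_door between -0.005 and 0.005 m/s).
It fails at once if the button is let up (less than 2 mm down) while the door is part way: more than 15 mm from its start and more than 8 mm short of the end stop (distance of lip_top from where it was at the start of the episode above 0.015 m and value of joint glass_door below 0.152 m and value of joint lock_button below 0.002 m).
It fails at once if a prism is moved by more than 8 mm (distance of any of prism_a, prism_b from where it was at the start of the episode above 0.008 m).
It fails at once if the mallet or the palette is moved or lifted by more than 10 mm (distance of any of mallet, palette from where it was at the start of the episode above 0.01 m).
It also fails if it takes over 38 s, if anything falls off the work surface, if the arm or the gripper's body presses on something with over 40 N, if the wrist force passes 120 N, or if a joint passes its speed limit or range.

ROBOT

A 7-joint arm with a two-finger parallel gripper is mounted at the origin on the work surface. World frame = base frame: x ahead of the robot, y to its left, z up, the work surface at z = 0. Lengths are in m, angles in rad, forces in N, time in s.
With the tool pointing down it reaches from about 0.425 to 0.825 m from the base axis. Payload 3.6 kg.
Tool frame: the origin (TCP) lies on the centre line of the jaws, within the pads' length; the fingertips stand 25 mm ahead of it and the grasp point (between the pads) lies 6 mm ahead of it (r.tips_ahead is the distance from the TCP to the fingertips, in m); z points along the fingers, y is the direction in which the jaws open and shut (so a half turn about z gives the same grasp; the last joint's range is limited). The gripper opens to 93 mm and grips with 3 to 60 N. Pads are 15 mm wide; open, the fingers measure 128 mm over their backs; the gripper's body (75 mm by 188 mm) begins 65 mm behind the grasp point.
Start: joints at [1.218, 0.615, -0.013, 1.423, 0.008, 1.103, -0.04], TCP at [0.209, -0.616, 0.244] pointing down, gripper open.
Joint ranges: [-3.12, 3.12], [-0.3, 2.06], [-1.34, 1.32], [0.26, 2.42], [-1.36, 4.5], [0.01, 1.98], [-2.84, 2.84]. Speed limits (rad/s): [2.79, 2.79, 3.14, 3.14, 3.14, 3.14, 3.14].

INTERFACE

Orientations are given as [roll, pitch, yaw] about the fixed x, y, z axes, in that order (R = Rz(yaw) Ry(pitch) Rx(roll)).
In Python, from rig import r gives the robot as it stands. The module is installed in compiled form; this text tells all that it offers.
- The arm moves only by the tool carry_out, never from a script. Its argument "deltas" is a list of rows, each a list of 3 entries, a list of its own where there are three numbers: the turn, a rotation vector about the tool's x, y, z in rad, then the shift along the tool's x, y, z in cm, then the gripper's target within -1 to 1 (fully open at 1, half-way at 0, shut at -1). In form: [[[rx, ry, rz], [x, y, z], jaw], ...]. A call has exactly 8 rows; each row is the pose to reach, as a shift and turn from the pose commanded when the call began, along the tool's axes at that moment; what a row does not reach only later rows make up. A row lasts 1/8 s, in which the tool goes at most 62.5 mm and 10.7 degrees, less where a joint would pass 70% of its speed; a pose out of reach is approached as far as the arm can. A call with a gripper value outside its range is refused whole. The fingers move at their own pace and stop on an object; "squeeze" is the grip in N (left out, the last holds). Time passes only in rows, so rows that repeat a pose let the fingers close, or fill a call up. It gives the time, the measured TCP pose, the force and the opening at its end, in the units of the state.
- r.sense(): the state, without advancing time (a new reading comes with each control period).
- r.read_camera(name): name is "scene" or "side" or "wrist"; returns a dict with "pixels" (400x640x3 uint8, red, green, blue), "camera_matrix" (3x3 intrinsics, pixels), "origin" and "orientation" of the camera in the world. Camera axes: x right, y down, z forward; pixel columns grow to the right and rows downward; lengths in m; the calibration is good to about 2 mm. A picture is of the moment at which its call begins. There is no depth.
- r.hand_in(): hands the job in, once; it reports no verdict.
The state is a dict: "clock": time; "joints": joint angles; "qvel": joint speeds; "tau": joint torques, N m; "ee_pos": TCP position; "eef_rot": TCP orientation; "wrist_force": force on the tool from outside, world axes, zero at the start; "wrist_torque": the same for the moment, N m; "grip_width": opening from 0.0 (shut) to 1.0 (fully open).
Only numpy, scipy, OpenCV 4.12 (cv2) and the standard library are available. Lean on these libraries where they do the work, as an engineer would, in place of code of your own. Each camera call takes 0.05 s, during which the arm holds its last target.

## Working session

There is one attempt and no reset: what is moved stays moved. The work goes in short steps, Python scripts to look and compute and a tool call to move; the robot and the scene stay as the last step left them, time stands still between calls to the robot, and variables do not carry over. Pictures are saved under pics/ and viewed, and the job is handed in when it is done.

Besides the shell and the picture viewer there is one more tool, called after "Request:" by a JSON object that holds its "fn" and its "kwargs", one argument or row to a line. carry_out: Moves the arm, as the interface text tells. Its arguments: {"type":"object","properties":{"deltas":{"type":"array","items":{"type":"array"}},"squeeze":{"type":"number"}},"required":["deltas"]}

```bash
mkdir -p pics
cat > h.py <<'E'
import numpy as np, cv2, pickle
from rig import r
def snap(n,tag):
    c=r.read_camera(n); cv2.imwrite(f'pics/{tag}.png',c['pixels'][:,:,::-1]); pickle.dump(c,open(f'pics/{tag}.pkl','wb')); return c
E
python3 - <<'E'
from h import *
print(r.sense())
for n in ['scene','side','wrist']:
    c=snap(n,n+'0'); print(n,c['camera_matrix'],c['origin'],c['orientation'])
print(r.tips_ahead)
E
```

```text
{'clock': 0.0, 'joints': array([ 1.21749114,  0.6159191 , -0.01263126,  1.42485299,  0.00813174,
        1.10342422, -0.04040137]), 'qvel': array([-1.56928043e-04, -9.81465633e-05, -6.29015355e-04,  8.67711539e-06,
        2.49522930e-03,  7.57169708e-04, -3.51990128e-04]), 'tau': array([ 8.66849427e-05, -4.58938622e+01,  2.09393855e-01, -1.65742958e+01,
       -6.10302296e-02,  2.05634400e-02,  2.38445609e-04]), 'ee_pos': array([ 0.20844095, -0.61491389,  0.24249636]), 'eef_rot': array([-3.13904033e+00,  5.63316632e-05,  3.26896582e-01]), 'wrist_force': array([ 0.26774877,  0.5081573 , -0.4609608 ]), 'wrist_torque': array([ 0.01482975,  0.0223946 , -0.02976168]), 'grip_width': 1.002833790350793}
scene [[501.04832592   0.         316.66198074]
 [  0.         501.04832592 197.78875503]
 [  0.           0.           1.        ]] [0.96259567 0.02028558 1.35431768] [-2.83925305  0.0057537   1.58198105]
side [[425.74345056   0.         326.47392983]
 [  0.         425.74345056 199.65472621]
 [  0.           0.           1.        ]] [ 0.75491004 -0.23380163  1.1024458 ] [-2.83176627  0.00715836  0.62695213]
wrist [[289.70533913   0.         309.21237718]
 [  0.         289.70533913 201.91788777]
 [  0.           0.           1.        ]] [ 0.28422947 -0.58862483  0.38383242] [ 2.84807602e+00  2.57365558e-03 -1.24306554e+00]
0.025
```

View pics/scene0.png

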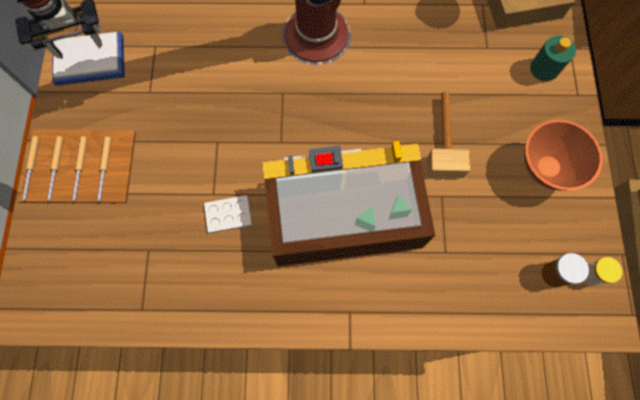

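View pics/side0.png

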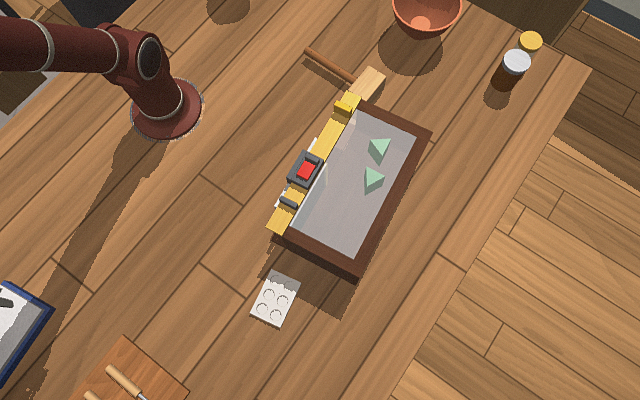

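View pics/wrist0.png

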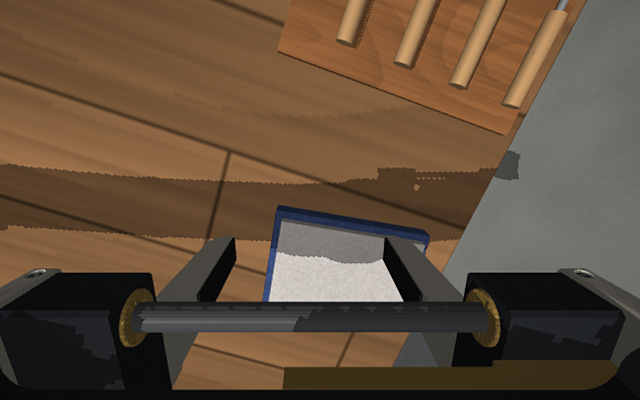

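The scene view shows the red button at about (325,158), the yellow end stop at (397,150), the palette at (227,213) and the mallet head at (450,160). The side view shows the button at (307,170) and the stop at (347,103). The door closes towards image right, roughly world +y. Next I'll measure these.

```bash
cat >> h.py <<'E'
from scipy.spatial.transform import Rotation as Ro
def ray(c,u,v):
    K=c['camera_matrix']; d=np.linalg.inv(K)@[u,v,1.]
    d=Ro.from_euler('xyz',c['orientation']).as_matrix()@d
    return np.array(c['origin']),d/np.linalg.norm(d)
def onz(c,u,v,z):
    o,d=ray(c,u,v); return o+d*(z-o[2])/d[2]
def tri(a,b):
    (o1,d1),(o2,d2)=a,b
    s=np.linalg.lstsq(np.c_[d1,-d2],o2-o1,rcond=None)[0]
    p,q=o1+s[0]*d1,o2+s[1]*d2
    return (p+q)/2,np.linalg.norm(p-q)
def red(c):
    p=c['pixels'].astype(int); m=((p[...,0]>170)&(p[...,1]<60)&(p[...,2]<60)).astype(np.uint8)
    n,l,s,ce=cv2.connectedComponentsWithStats(m); k=1+np.argmax(s[1:,4]); 
    return ce[k],s[k],cv2.minAreaRect(np.argwhere(l==k)[:,::-1].astype(np.float32))
E
python3 - <<'E'
from h import *
C={n:pickle.load(open(f'pics/{n}0.pkl','rb')) for n in ['scene','side']}
R=[]
for n,c in C.items():
    ce,s,mr=red(c); print(n,ce,s,mr); R.append(ray(c,*ce)); print(onz(c,*ce,.2),onz(c,*ce,.197))
print(tri(*R))
for n,(x,y,w,h) in {'scene':(255,130,180,60),'side':(260,85,110,150)}.items():
    p=C[n]['pixels'][y:y+h,x:x+w,::-1]; f=5
    cv2.imwrite(f'pics/{n}_crop.png',cv2.resize(p,None,fx=4,fy=4 if n=='scene' else 4,interpolation=cv2.INTER_CUBIC))
E
```

```text
scene [323.8255814 158.5872093] [316 153  17  12 172] ((323.8307800292969, 158.64614868164062), (10.915056228637695, 15.628376007080078), 82.87498474121094)
[0.5009229  0.02619982 0.2       ] [0.49972304 0.02621519 0.197     ]
side [314. 167.] [314 167   1   1   1] ((314.0, 167.0), (0.0, 0.0), 0.0)
[0.51117664 0.04309642 0.2       ] [0.5103664  0.04401691 0.197     ]
(array([0.52605244, 0.02541585, 0.25962021]), np.float64(0.002568020428868612))
```

View pics/scene_crop.png

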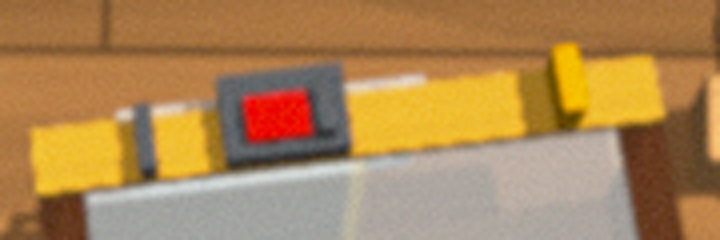

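View pics/side_crop.png

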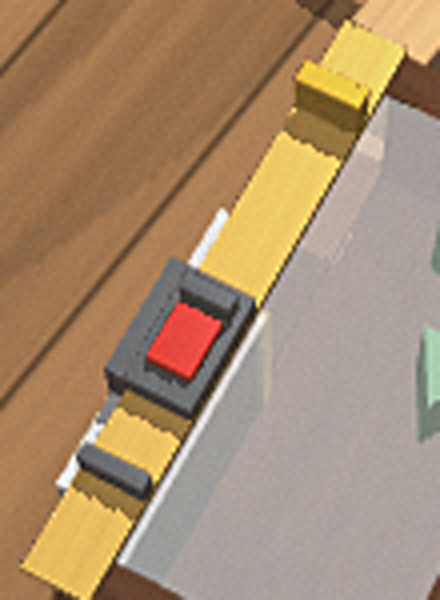

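```bash
sed -i 's/p\[...,0\]>170)&(p\[...,1\]<60)&(p\[...,2\]<60/p[...,0]>130)\&(p[...,1]<0.4*p[...,0])\&(p[...,2]<0.4*p[...,0]/' h.py
python3 - <<'E'
from h import *
C={n:pickle.load(open(f'pics/{n}0.pkl','rb')) for n in ['scene','side']}
R=[]
# restrict to the cabinet region
for n,c in C.items():
    q=c['pixels'].copy(); x,y,w,h={'scene':(255,130,180,60),'side':(260,85,110,150)}[n]
    z=np.zeros_like(q); z[y:y+h,x:x+w]=q[y:y+h,x:x+w]; d=dict(c); d['pixels']=z
    ce,s,mr=red(d); print(n,ce,s[4]); R.append(ray(c,*ce)); print(onz(c,*ce,.2),onz(c,*ce,.197))
print(tri(*R))
sc=lambda u,v,z:onz(C['scene'],255+u/4-.4,130+v/4-.4,z)
sd=lambda u,v,z:onz(C['side'],260+u/4-.4,85+v/4-.4,z)
def yaw(a,b): d=b-a; return np.degrees(np.arctan2(-d[0],d[1])),np.linalg.norm(d)
print('scene', *[yaw(sc(*a,.17),sc(*b,.17)) for a,b in [((30,130),(655,57)),((38,193),(663,122))]])
print('side', *[yaw(sd(*a,.17),sd(*b,.17)) for a,b in [((20,568),(350,20)),((85,600),(406,45))]])
# stop top face centre (-y top edge)
print('stop top sc', sc(551,47,.204),sc(562,114,.204),'sd',sd(297,85,.204),sd(362,108,.204), sd(303,62,.204),sd(370,87,.204))
print('rail mid ends', (sc(30,130,.17)+sc(38,193,.17))/2,(sc(655,57,.17)+sc(663,122,.17))/2)
print('rail mid ends sd', (sd(20,568,.17)+sd(85,600,.17))/2,(sd(350,20,.17)+sd(406,45,.17))/2)
E
```

```text
scene [323.94300518 158.75129534] 193
[0.50135604 0.02649322 0.2       ] [0.5001573  0.02650935 0.197     ]
side [305.52682927 169.62439024] 205
[0.49933076 0.02663725 0.2       ] [0.49848114 0.02750303 0.197     ]
(array([0.49961105, 0.02682808, 0.19790848]), np.float64(0.0018072790021321375))
scene (np.float64(7.669828404343014), np.float64(0.4014836587494754)) (np.float64(7.416939332118477), np.float64(0.3972127398306052))
side (np.float64(7.466258966830298), np.float64(0.40151903529710486)) (np.float64(7.839774513621787), np.float64(0.4007258398176682))
stop top sc [0.45492055 0.19647839 0.204     ] [0.49967431 0.20173449 0.204     ] sd [0.45747602 0.19576697 0.204     ] [0.49775292 0.20572278 0.204     ] [0.45133411 0.21050708 0.204     ] [0.49356416 0.22002656 0.204     ]
rail mid ends [ 0.52100642 -0.12654107  0.17      ] [0.4685767  0.26934949 0.17      ]
rail mid ends sd [ 0.51910975 -0.12588612  0.17      ] [0.46569243 0.27166147 0.17      ]
```

Rail yaw is about 7.6°, the button centre is near (0.4998, 0.0265), and the stop face is near (0.477, 0.200), so about 130 mm of travel is left. I'll press with shut fingers about 9 mm from the button centre towards the lip, jaw along cabinet x (tool yaw about 1.70).

```bash
cat >> h.py <<'E'
def delta(p,yaw):
    s=r.sense(); M=Ro.from_euler('xyz',s['eef_rot'])
    d=M.inv().apply(np.array(p)-s['ee_pos'])*100
    t=(M.inv()*Ro.from_euler('xyz',[np.pi,0,yaw])).as_rotvec()
    return np.round(t,3),np.round(d,2)
E
python3 - <<'E'
from h import *
print(delta([.24,-.57,.28],.327))
for k,(x,y,yw) in enumerate([(.40,-.35,.8),(.48,-.15,1.3),(.4986,.0354,1.703)]): print(delta([x,y,.28],yw))
E
```

```text
(array([-0.002,  0.   , -0.   ]), array([ 4.43, -3.26, -3.72]))
(array([-0.002, -0.   , -0.473]), array([ 26.65, -18.96,  -3.69]))
(array([-0.002, -0.001, -0.973]), array([ 40.65, -35.33,  -3.66]))
(array([-2.000e-03, -1.000e-03, -1.376e+00]), array([ 48.36, -52.29,  -3.62]))
```

Request:
{"fn": "carry_out", "kwargs": {
  "deltas": [
    [[0, 0, 0], [2.2, -1.6, -2], -1],
    [[0, 0, -0.06], [5, -3.5, -3.7], -1],
    [[0, 0, -0.13], [9, -6.5, -3.7], -1],
    [[0, 0, -0.2], [13, -9.5, -3.7], -1],
    [[0, 0, -0.27], [17, -12.2, -3.7], -1],
    [[0, 0, -0.34], [21, -15, -3.7], -1],
    [[0, 0, -0.41], [24.5, -17.5, -3.7], -1],
    [[0, 0, -0.47], [26.7, -19, -3.7], -1]
  ],
  "squeeze": 40
}}

```text
clock: 1.15
ee_pos: [0.4018, -0.3477, 0.2806]
eef_rot: [-3.141, -0.001, 0.802]
wrist_force: [-0.7, -0.7, -1.1]
grip_width: 0.193
```

Run:
```python
from h import *
for k,(x,y,yw) in enumerate([(.48,-.15,1.3),(.4986,.0354,1.703)]): print(delta([x,y,.28],yw))
```

```text
(array([-0.   , -0.001, -0.498]), array([19.65, -8.12,  0.07]))
(array([-0.   , -0.001, -0.901]), array([ 34.27, -19.68,   0.09]))
```

Request:
{"fn": "carry_out", "kwargs": {
  "deltas": [
    [[0, 0, -0.12], [5, -2, 0], -1],
    [[0, 0, -0.24], [10, -4.1, 0], -1],
    [[0, 0, -0.37], [15, -6.2, 0], -1],
    [[0, 0, -0.5], [19.7, -8.1, 0], -1],
    [[0, 0, -0.62], [24, -11.5, 0], -1],
    [[0, 0, -0.75], [29, -15.4, 0], -1],
    [[0, 0, -0.87], [33, -18.7, 0], -1],
    [[0, 0, -0.9], [34.2, -19.7, 0], -1]
  ]
}}

```text
clock: 2.15
ee_pos: [0.4987, 0.0357, 0.2808]
eef_rot: [3.141, -0.001, 1.704]
wrist_force: [0.7, -1.3, -0.9]
grip_width: 0.006
```

Run:
```python
from h import *
s=r.sense(); print(s)
print(delta([.4986,.0354,.24],1.703))
snap('scene','scene1');snap('side','side1');snap('wrist','wrist1')
for n,(x,y,w,h) in {'scene':(255,100,180,100),'side':(230,45,180,150)}.items():
    p=cv2.imread(f'pics/{n}1.png')[y:y+h,x:x+w]; cv2.imwrite(f'pics/{n}1c.png',cv2.resize(p,None,fx=4,fy=4,interpolation=cv2.INTER_CUBIC))
```

```text
{'clock': 2.15, 'joints': array([ 0.24711378,  0.37974532, -0.50724974,  1.78234824,  0.20977155,
        1.03268867, -0.2051082 ]), 'qvel': array([-0.15737941,  0.04039304, -0.00607569, -0.04084099,  0.07497589,
        0.03309939, -0.05576689]), 'tau': array([ -0.3183066 , -32.61943817,  -3.73803712, -15.54598153,
        -0.23500962,  -0.06885367,   0.03540145]), 'ee_pos': array([0.49870275, 0.03570239, 0.28083452]), 'eef_rot': array([ 3.14103019e+00, -1.34176747e-03,  1.70362743e+00]), 'wrist_force': array([ 0.6561745 , -1.33653128, -0.91107968]), 'wrist_torque': array([-0.07703009, -0.1359678 , -0.02824765]), 'grip_width': 0.00580105446476815}
(array([ 0.001, -0.001,  0.001]), array([-0.03, -0.02,  4.08]))
```

View pics/side1c.png

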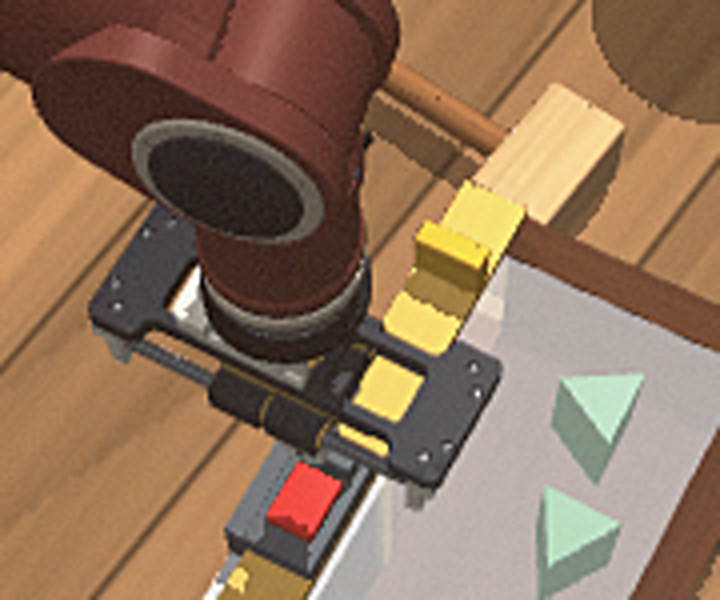

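View pics/wrist1.png

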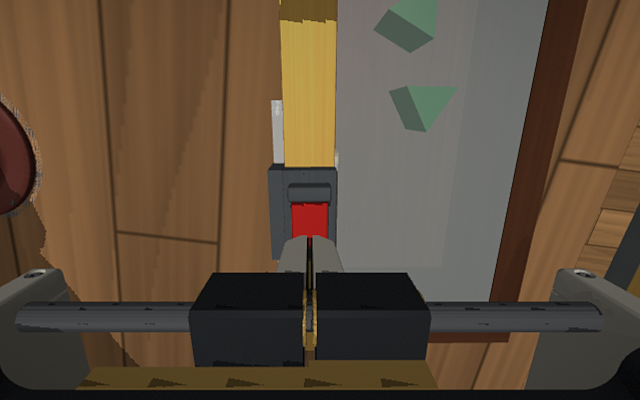

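The wrist view shows the shut fingers lined up across the rail with the red button at (310,220) and the lip at (309,191). The side view shows nothing in the way. I'll check the lip position with the wrist camera.

Run:
```python
from h import *
c=pickle.load(open('pics/wrist1.pkl','rb'))
cv2.imwrite('pics/wrist1c.png',cv2.resize(c['pixels'][150:280,250:370,::-1],None,fx=4.5,fy=4.5,interpolation=cv2.INTER_CUBIC))
d=np.array([-.132,.991,0]); b=np.array([.4998,.0265,0])
for u,v,z in [(309,184,.209),(309,192,.209),(309,204,.2),(292,220,.2),(328,220,.2)]:
    p=onz(c,u,v,z); print(u,v,p, 'along',(p-b)@d*1000,'across',(p-b)@np.array([.991,.132,0])*1000)
print(r.sense()['ee_pos'],delta([.4986,.0354,.232],1.703))
```

```text
309 184 [0.49391511 0.06442534 0.209     ] along 38.36082174478256 across -0.8257805028000853
309 192 [0.49471674 0.0582471  0.209     ] along 32.13236859768571 across -0.8468898231432489
309 204 [0.49629705 0.04602122 0.2       ] along 19.807921087670998 across -0.8946220995765214
292 220 [0.48431256 0.03069656 0.2       ] along 6.203135807425062 across -14.794106247084919
328 220 [0.51341162 0.03447803 0.2       ] along 6.1094982698218985 across 14.542215693890222
[0.49885599 0.03121383 0.28043594] (array([-0.001,  0.001, -0.007]), array([0.42, 0.03, 4.84]))
```

View pics/wrist1c.png

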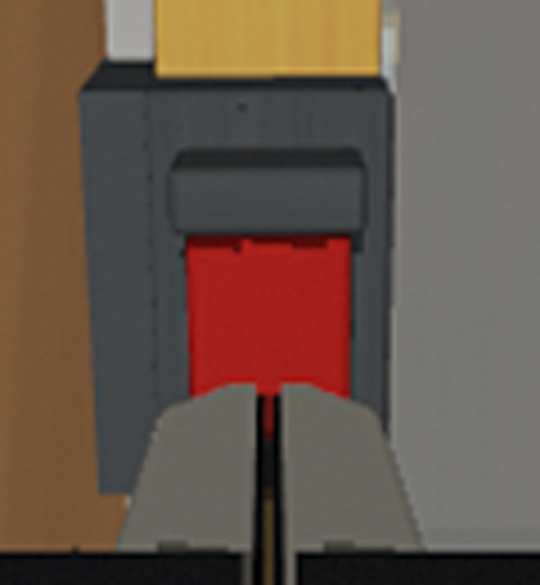

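Request:
{"fn": "carry_out", "kwargs": {
  "deltas": [
    [[0, 0, 0], [0.2, 0, 1.5], -1],
    [[0, 0, 0], [0.4, 0, 3], -1],
    [[0, 0, 0], [0.4, 0, 4.2], -1],
    [[0, 0, 0], [0.4, 0, 4.8], -1],
    [[0, 0, 0], [0.4, 0, 4.8], -1],
    [[0, 0, 0], [0.4, 0, 4.8], -1],
    [[0, 0, 0], [0.4, 0, 4.8], -1],
    [[0, 0, 0], [0.4, 0, 4.8], -1]
  ]
}}

```text
clock: 3.3
ee_pos: [0.4984, 0.0364, 0.233]
eef_rot: [3.141, 0.0, 1.697]
wrist_force: [0.3, 0.5, 0.6]
grip_width: 0.003
```

Run:
```python
from h import *
s=r.sense();print(s['ee_pos'],s['wrist_force'],s['eef_rot'],delta([.4986,.0354,.219],1.703))
```

```text
[0.49835661 0.03638012 0.23298793] [0.3114278  0.54852073 0.59285657] [3.14089558e+00 3.95610893e-05 1.69685611e+00] (array([ 0.001,  0.   , -0.006]), array([-0.1 ,  0.01,  1.4 ]))
```

Request:
{"fn": "carry_out", "kwargs": {
  "deltas": [
    [[0, 0, 0], [0, 0, 0.4], -1],
    [[0, 0, 0], [0, 0, 0.7], -1],
    [[0, 0, 0], [0, 0, 0.9], -1],
    [[0, 0, 0], [0, 0, 1.1], -1],
    [[0, 0, 0], [0, 0, 1.3], -1],
    [[0, 0, 0], [0, 0, 1.4], -1],
    [[0, 0, 0], [0, 0, 1.4], -1],
    [[0, 0, 0], [0, 0, 1.4], -1]
  ]
}}

```text
clock: 4.3
ee_pos: [0.4981, 0.0363, 0.2193]
eef_rot: [3.141, 0.0, 1.697]
wrist_force: [-2.3, -0.8, 6.9]
grip_width: 0.004
```

Request:
{"fn": "carry_out", "kwargs": {
  "deltas": [
    [[0, 0, 0], [0, 0, 0.1], -1],
    [[0, 0, 0], [0, 0, 0.2], -1],
    [[0, 0, 0], [0, 0, 0.2], -1],
    [[0, 0, 0], [0, 0, 0.2], -1],
    [[0, 0, 0], [0, 0, 0.2], -1],
    [[0, 0, 0], [0, 0, 0.2], -1],
    [[0, 0, 0], [0, 0, 0.2], -1],
    [[0, 0, 0], [0, 0, 0.2], -1]
  ]
}}

```text
clock: 5.3
ee_pos: [0.4981, 0.0364, 0.2192]
eef_rot: [3.141, 0.002, 1.697]
wrist_force: [-7.2, -1.3, 18.0]
grip_width: 0.006
```

Request:
{"fn": "carry_out", "kwargs": {
  "deltas": [
    [[0, 0, 0], [0.4, 0, 0], -1],
    [[0, 0, 0], [0.9, 0, 0], -1],
    [[0, 0, 0], [1.5, 0, 0], -1],
    [[0, 0, 0], [2.1, 0, 0], -1],
    [[0, 0, 0], [2.7, 0, 0], -1],
    [[0, 0, 0], [3.3, 0, 0], -1],
    [[0, 0, 0], [3.8, 0, 0], -1],
    [[0, 0, 0], [4, 0, 0], -1]
  ]
}}

```text
clock: 6.3
ee_pos: [0.4927, 0.0761, 0.2191]
eef_rot: [3.141, 0.002, 1.697]
wrist_force: [-5.8, -2.5, 17.8]
grip_width: 0.004
```

Run:
```python
from h import *
s=r.sense();print(s['ee_pos'],s['wrist_force'],s['eef_rot'])
snap('side','side2');snap('wrist','wrist2')
a=cv2.imread('pics/wrist2.png')[100:300,200:420];b=cv2.imread('pics/side2.png')[70:270,220:440]
cv2.imwrite('pics/c2.png',cv2.resize(np.hstack([a,b]),None,fx=1.8,fy=1.8))
```

```text
[0.49269547 0.07612906 0.21914535] [-5.79467068 -2.52956395 17.8125714 ] [3.14143134e+00 1.81688930e-03 1.69712859e+00]
```

View pics/c2.png

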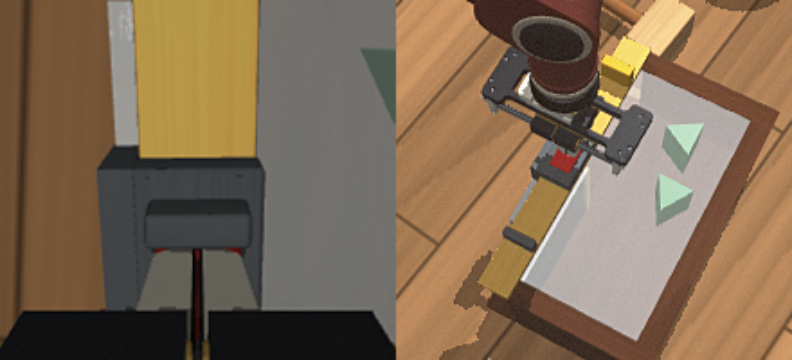

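The door follows the hand: in the crops the carriage stays with the fingers, the button is under them and the lip is just ahead. Continuing.

Request:
{"fn": "carry_out", "kwargs": {
  "deltas": [
    [[0, 0, 0], [0.5, 0, 0], -1],
    [[0, 0, 0], [1.4, 0, 0], -1],
    [[0, 0, 0], [2.3, 0, 0], -1],
    [[0, 0, 0], [3.3, 0, 0], -1],
    [[0, 0, 0], [4.3, 0, 0], -1],
    [[0, 0, 0], [5.3, 0, 0], -1],
    [[0, 0, 0], [6.2, 0, 0], -1],
    [[0, 0, 0], [6.6, 0, 0], -1]
  ]
}}

```text
clock: 7.4
ee_pos: [0.4837, 0.1423, 0.2191]
eef_rot: [-3.141, 0.001, 1.698]
wrist_force: [-6.0, -2.9, 20.0]
grip_width: 0.009
```

Request:
{"fn": "carry_out", "kwargs": {
  "deltas": [
    [[0, 0, 0], [0.3, 0, 0], -1],
    [[0, 0, 0], [0.6, 0, 0], -1],
    [[0, 0, 0], [0.9, 0, 0], -1],
    [[0, 0, 0], [1.2, 0, 0], -1],
    [[0, 0, 0], [1.5, 0, 0], -1],
    [[0, 0, 0], [1.7, 0, 0], -1],
    [[0, 0, 0], [1.8, 0, 0], -1],
    [[0, 0, 0], [1.8, 0, 0], -1]
  ]
}}

```text
clock: 8.4
ee_pos: [0.4812, 0.1599, 0.2192]
eef_rot: [-3.141, 0.001, 1.697]
wrist_force: [-7.3, -2.0, 18.3]
grip_width: 0.008
```

Request:
{"fn": "carry_out", "kwargs": {
  "deltas": [
    [[0, 0, 0], [0.1, 0, 0], -1],
    [[0, 0, 0], [0.2, 0, 0], -1],
    [[0, 0, 0], [0.3, 0, 0], -1],
    [[0, 0, 0], [0.4, 0, 0], -1],
    [[0, 0, 0], [0.5, 0, 0], -1],
    [[0, 0, 0], [0.6, 0, 0], -1],
    [[0, 0, 0], [0.7, 0, 0], -1],
    [[0, 0, 0], [0.7, 0, 0], -1]
  ]
}}

```text
clock: 9.4
ee_pos: [0.4805, 0.1652, 0.2191]
eef_rot: [-3.14, 0.004, 1.696]
wrist_force: [-7.1, -4.4, 20.1]
grip_width: 0.002
```

Run:
```python
from h import *
s=r.sense();print(s['ee_pos'],s['wrist_force'],s['eef_rot'])
snap('side','side3');snap('wrist','wrist3')
a=cv2.imread('pics/wrist3.png')[100:300,200:420];b=cv2.imread('pics/side3.png')[70:270,220:440]
cv2.imwrite('pics/c3.png',cv2.resize(np.hstack([a,b]),None,fx=1.8,fy=1.8))
```

```text
[0.48053642 0.16518846 0.21914811] [-7.10704443 -4.36543706 20.06619326] [-3.1398908   0.00354803  1.69639686]
```

View pics/c3.png

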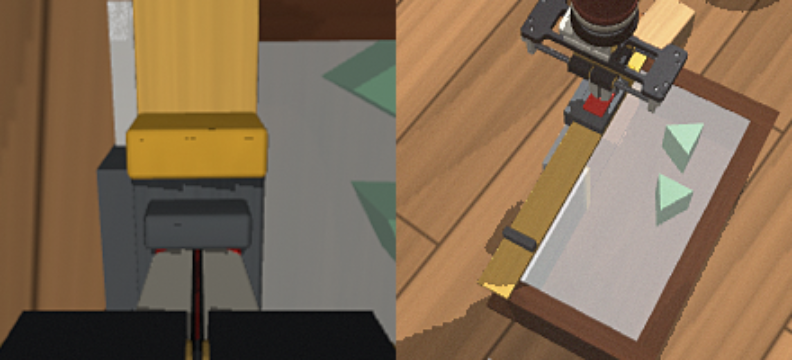

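The wrist crop shows the carriage almost at or touching the yellow stop. I'll push further to confirm contact by force.

Request:
{"fn": "carry_out", "kwargs": {
  "deltas": [
    [[0, 0, 0], [0.1, 0, 0], -1],
    [[0, 0, 0], [0.2, 0, 0], -1],
    [[0, 0, 0], [0.3, 0, 0], -1],
    [[0, 0, 0], [0.4, 0, 0], -1],
    [[0, 0, 0], [0.5, 0, 0], -1],
    [[0, 0, 0], [0.6, 0, 0], -1],
    [[0, 0, 0], [0.6, 0, 0], -1],
    [[0, 0, 0], [0.6, 0, 0], -1]
  ]
}}

```text
clock: 10.5
ee_pos: [0.4805, 0.1656, 0.2191]
eef_rot: [-3.138, 0.013, 1.693]
wrist_force: [-6.5, -12.9, 24.2]
grip_width: 0.003
```

It is stopped: 6 mm more command gave only 0.4 mm of motion and 13 N, and total travel is about 130 mm as predicted. Now I'll ease the push slightly, still forward, and lift straight up.

Request:
{"fn": "carry_out", "kwargs": {
  "deltas": [
    [[0, 0, 0], [-0.2, 0, 0], -1],
    [[0, 0, 0], [-0.3, 0, 0], -1],
    [[0, 0, 0], [-0.3, 0, -0.2], -1],
    [[0, 0, 0], [-0.3, 0, -0.5], -1],
    [[0, 0, 0], [-0.4, 0, -0.9], -1],
    [[0, 0, 0], [-0.6, 0, -1.6], -1],
    [[0, 0, 0], [-0.6, 0, -3], -1],
    [[0, 0, 0], [-0.6, 0, -5], -1]
  ]
}}

```text
clock: 11.5
ee_pos: [0.4816, 0.1667, 0.2673]
eef_rot: [-3.141, -0.001, 1.697]
wrist_force: [0.1, 0.1, 0.1]
grip_width: 0.008
```

Request:
{"fn": "carry_out", "kwargs": {
  "deltas": [
    [[0, 0, 0], [0, 0, -2], -1],
    [[0, 0, 0], [-4, 0, -4], -1],
    [[0, 0, 0], [-9, 0, -5], -1],
    [[0, 0, 0], [-14, 0, -6], -1],
    [[0, 0, 0], [-19, 0, -6], -1],
    [[0, 0, 0], [-22, 0, -6], -1],
    [[0, 0, 0], [-22, 0, -6], -1],
    [[0, 0, 0], [-22, 0, -6], -1]
  ]
}}

```text
clock: 12.5
ee_pos: [0.5094, -0.0502, 0.3271]
eef_rot: [3.141, -0.001, 1.699]
wrist_force: [0.5, 0.5, -0.2]
grip_width: 0.006
```

Run:
```python
from h import *
s=r.sense();print(s['ee_pos'],s['wrist_force'],s['clock'])
C={n:snap(n,n+'4') for n in ['scene','side']}
d=np.array([-.132,.991,0]); b=np.array([.4998,.0265,0]); R=[]
for n,c in C.items():
    x,y,w,h={'scene':(255,100,180,100),'side':(260,45,160,150)}[n]
    z=np.zeros_like(c['pixels']); z[y:y+h,x:x+w]=c['pixels'][y:y+h,x:x+w]; e=dict(c); e['pixels']=z
    ce,s,mr=red(e); p=onz(c,*ce,.2); R.append(ray(c,*ce)); print(n,ce,s[4],p,(p-b)@d*1000)
print(tri(*R))
a=cv2.imread('pics/scene4.png')[100:200,290:450];b=cv2.imread('pics/side4.png')[60:160,270:430]
cv2.imwrite('pics/c4.png',cv2.resize(np.vstack([a,b]),None,fx=2.9,fy=2.9,interpolation=cv2.INTER_CUBIC))
```

```text
[ 0.50944244 -0.05015862  0.32709671] [ 0.50074626  0.49192527 -0.22703328] 12.5
scene [375.90816327 152.34693878] 196 [0.48314681 0.15532591 0.2       ] 129.8646990775097
side [332.08196721 124.38797814] 183 [0.48153561 0.15508798 0.2       ] 129.84158819326325
(array([0.48142338, 0.15585495, 0.19748518]), np.float64(0.0013195748849245958))
```

View pics/c4.png

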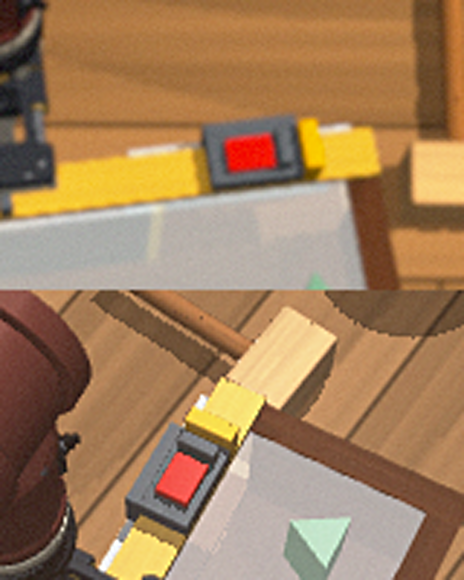

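The scene and side views show the carriage against the yellow stop, with the button 129.9 mm from its start in both views and the prisms and mallet in place. Button height from vision is ambiguous to about 2 mm, so I'll probe it with a very light touch.

Request:
{"fn": "carry_out", "kwargs": {
  "deltas": [
    [[0, 0, 0], [4, 0, 0], -1],
    [[0, 0, 0], [9, 0, 0], -1],
    [[0, 0, 0], [14, 0, 1], -1],
    [[0, 0, 0], [18, 0, 3], -1],
    [[0, 0, 0], [21, 0, 5], -1],
    [[0, 0, 0], [21.6, 0, 7], -1],
    [[0, 0, 0], [21.6, 0, 9], -1],
    [[0, 0, 0], [21.6, 0, 9.3], -1]
  ]
}}

```text
clock: 13.6
ee_pos: [0.4809, 0.1634, 0.2328]
eef_rot: [-3.139, 0.0, 1.7]
wrist_force: [0.7, 0.0, 0.0]
grip_width: 0.008
```

Request:
{"fn": "carry_out", "kwargs": {
  "deltas": [
    [[0, 0, 0], [0, 0, 0], -1],
    [[0, 0, 0], [0, 0, 0], -1],
    [[0, 0, 0], [0, 0, 0.2], -1],
    [[0, 0, 0], [0, 0, 0.4], -1],
    [[0, 0, 0], [0, 0, 0.5], -1],
    [[0, 0, 0], [0, 0, 0.6], -1],
    [[0, 0, 0], [0, 0, 0.6], -1],
    [[0, 0, 0], [0, 0, 0.6], -1]
  ]
}}

```text
clock: 14.6
ee_pos: [0.4823, 0.1624, 0.2277]
eef_rot: [3.142, -0.0, 1.697]
wrist_force: [-0.5, -0.7, 0.5]
grip_width: 0.007
```

Request:
{"fn": "carry_out", "kwargs": {
  "deltas": [
    [[0, 0, 0], [0, 0, 0.1], -1],
    [[0, 0, 0], [0, 0, 0.2], -1],
    [[0, 0, 0], [0, 0, 0.3], -1],
    [[0, 0, 0], [0, 0, 0.4], -1],
    [[0, 0, 0], [0, 0, 0.4], -1],
    [[0, 0, 0], [0, 0, 0.4], -1],
    [[0, 0, 0], [0, 0, 0.4], -1],
    [[0, 0, 0], [0, 0, 0.4], -1]
  ]
}}

```text
clock: 15.6
ee_pos: [0.4823, 0.1623, 0.2238]
eef_rot: [3.141, -0.0, 1.697]
wrist_force: [-1.8, -0.4, 4.6]
grip_width: 0.004
```

There is 4.6 N of contact with the tip at 198.8 mm, so the cap is at 200 mm and not on a tooth at 197. The button was fully up. Lifting clear.

Request:
{"fn": "carry_out", "kwargs": {
  "deltas": [
    [[0, 0, 0], [0, 0, -0.3], -1],
    [[0, 0, 0], [0, 0, -1], -1],
    [[0, 0, 0], [0, 0, -3], -1],
    [[0, 0, 0], [0, 0, -6], -1],
    [[0, 0, 0], [-4, 0, -9], -1],
    [[0, 0, 0], [-9, 0, -10], -1],
    [[0, 0, 0], [-14, 0, -10], -1],
    [[0, 0, 0], [-18, 0, -10], -1]
  ]
}}

```text
clock: 16.6
ee_pos: [0.505, -0.0186, 0.3239]
eef_rot: [3.141, 0.0, 1.695]
wrist_force: [0.4, -0.0, -0.1]
grip_width: 0.004
```

Request:
{"fn": "carry_out", "kwargs": {
  "deltas": [
    [[0, 0, 0], [-2, 0, 0], -1],
    [[0, 0, 0], [-4, 0, 0], -1],
    [[0, 0, 0], [-4, 0, 0], -1],
    [[0, 0, 0], [-4, 0, 0], -1],
    [[0, 0, 0], [-4, 0, 0], -1],
    [[0, 0, 0], [-4, 0, 0], -1],
    [[0, 0, 0], [-4, 0, 0], -1],
    [[0, 0, 0], [-4, 0, 0], -1]
  ]
}}

```text
clock: 17.6
ee_pos: [0.5099, -0.0558, 0.3237]
eef_rot: [3.142, -0.0, 1.697]
wrist_force: [-0.8, 0.1, -0.4]
grip_width: 0.004
```

Run:
```python
from h import *
C={n:snap(n,n+'5') for n in ['scene','side']}
d=np.array([-.132,.991,0]); b=np.array([.4998,.0265,0]); R=[]
for n,c in C.items():
    x,y,w,h={'scene':(255,100,180,100),'side':(260,45,160,150)}[n]
    z=np.zeros_like(c['pixels']); z[y:y+h,x:x+w]=c['pixels'][y:y+h,x:x+w]; e=dict(c); e['pixels']=z
    ce,s,mr=red(e); p=onz(c,*ce,.2); R.append(ray(c,*ce)); print(n,ce,s[4],(p-b)@d*1000)
print(tri(*R),r.sense()['wrist_force'],r.sense()['clock'])
```

```text
scene [375.8        152.37948718] 195 129.58500813051467
side [332.10989011 124.37362637] 182 129.90585302003362
(array([0.4817974 , 0.15550891, 0.19836275]), np.float64(0.0014750433312170773)) [ 0.02114337  0.20034919 -0.13829687] 17.7
```

View pics/scene5.png

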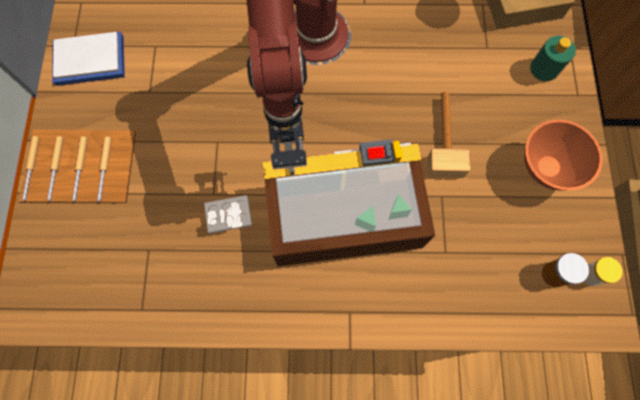

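The scene view shows the carriage at (378,153) against the stop at (397,150). The palette (227,213), mallet (450,160) and prisms are where they started, and the hand is clear. Handing in.

```bash
python3 -c "
from rig import r
print(r.hand_in())"
```

```text
the job is handed in; nothing more can be done
None
```

I closed the door onto the yellow end stop with the button held fully down, let the button spring up, moved the hand clear and handed the job in at about 18 s. `hand_in` gave no verdict.

- **Push:** I pressed with shut fingers at about 18–24 N. The door travelled about 130 mm, matching the camera estimate. At the stop, 6 mm more command gave only 0.4 mm of motion and about 13 N.
- **Door position:** after the release, both cameras put the button 129.6–129.9 mm from its start, with the carriage against the stop.
- **Button up:** camera triangulation gave 197.5–198.4 mm for the cap, which could not separate "up" (200 mm) from "on a tooth" (197 mm). I therefore added a light touch after the release: it met 4.6 N with the fingertips at 198.8 mm, so the button was up. The final camera check showed no change after that touch.
- **Other objects:** the prisms, mallet and palette look unmoved in the last image.

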